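# Run along the component strip and click its lids shut

## Robot

A 6-joint arm with a two-finger parallel gripper is mounted at the origin on a cart in front of the work surface, level with it; the furniture and walls round the work are solid. World frame = base frame: x ahead of the robot, y to its left, z up, the work surface at z = 0. Lengths are in m, angles in degrees, forces in N, time in s.
With the tool pointing down it reaches from about 0.375 to 0.9 m from the base axis. Payload 3.1 kg.
Tool frame: the origin (TCP) lies between the finger pads; the fingertips stand 11 mm ahead of it and the grasp point (between the pads) lies 8 mm behind it; z points along the fingers, y is the line along which they close (so a half turn about z gives the same grasp; the last joint's range is limited). The gripper opens to 87 mm and grips with 3 to 60 N. Pads are 19 mm wide; open, the fingers measure 117 mm over their backs; the gripper's body (75 mm by 190 mm) begins 51 mm behind the grasp point.
Start: joints at [-76.977, 30.224, 82.088, -0, 67.689, -10.227], TCP at [0.247, -0.574, 0.234] pointing down, gripper open.
Joint ranges: [-176.69, 176.69], [-43.24, 126.21], [12.49, 139.97], [-82, 262], [0, 151.66], [-163.58, 163.58]. Speed limits (degrees/s): [159.86, 159.86, 180, 180, 180, 180].

## Interface

Orientations are given as a 3x3 rotation matrix whose columns are the frame's x, y, z axes.
In Python, from rig import bot, viewer, workorder, nets gives the robot as it stands. The module is installed in compiled form; this text tells all that it offers.
- The arm moves only by the tool move_arm, never from a script. Its argument "increments" is a list of rows, each a list of 7 numbers: the shift along the tool's x, y, z normalised to -1 to 1, where 1 is 0.3 m, then the turn, a rotation vector about the tool's x, y, z normalised to -1 to 1, where 1 is pi rad, then the opening, from 0 (shut) to 1 (fully open). In form: [[tx, ty, tz, wx, wy, wz, grip], ...]. A call has 1 to 10 rows; each row is the pose to reach, as a shift and turn from the pose commanded when the call began, along the tool's axes at that moment, turning the shorter way round; what a row does not reach only later rows make up. A row lasts 1/12 s, in which the tool goes at most 41.7 mm and 7.16 degrees, less where a joint would pass 70% of its speed; a pose out of reach is approached as far as the arm can. A call with a number of a shift or a turn outside -1 to 1 is refused whole. A call with a gripper value outside its range is refused whole. The fingers move at their own pace and stop on an object; the grip force is fixed at half the most. Time passes only in rows, so rows that repeat a pose let the fingers close. It gives the time, the measured TCP pose, the force, the opening and the grip force at its end, in the units of the state.
- bot.read_state(): the state, without advancing time (a new reading comes with each control period).
- viewer.capture(name): name is "scene" or "side" or "wrist"; returns a dict with "image" (480x640x3 uint8, blue, green, red), "K" (3x3 intrinsics, pixels), "dist" ([k1, k2, p1, p2, k3] as OpenCV has them; the pictures are not rectified), "eye" and "orientation" of the camera in the world. Camera axes: x right, y up, looking along -z (the intrinsics and any distortion apply to the point x, -y, -z); pixel columns grow to the right and rows downward; lengths in m; the calibration is good to about 2 mm. A picture is of the moment at which its call begins. There is no depth.
- workorder.hand_in(): hands the job in; it is judged then, once.
Trained networks look in the newest picture that a camera, given by its name, has taken for a name from the list of things; names that differ only in an ending like _2 or _b are one class to them, and where a whole thing is asked for, a point or a joint stands for the part that bears it (a point fixed in the world has none). Each returns a list of dicts, best first, with "conf" (0 to 1); they miss things now and then, are a little off and sometimes report something else, mostly with a low value. They report only what shows in the picture. A call takes as long as a camera call.
- nets.find_in(camera, thing): "location" ([column, row] in pixels, amid what is visible of it).
The state is a dict: "time_s": time; "joint_positions": joint angles; "qvel": joint speeds; "tau": joint torques, N m; "position": TCP position; "tcp_rot": TCP orientation; "force": force on the tool from outside, world axes, zero at the start; "moment": the same for the moment, N m; "opening": opening from 0.0 (shut) to 1.0 (fully open); "grasp_force": force on a finger pad.
Only numpy, scipy, OpenCV 4.12 (cv2) and the standard library are available. Lean on these libraries where they do the work, as an engineer would, in place of code of your own. Each camera call takes 0.05 s, during which the arm holds its last target. There are 200 camera calls.

## Task

The five little hinged lids of the white component strip on the bench have been left standing open. Starting at the end of the row where a hinge, not a free edge, lies outermost, run your fingertips lightly along it in the direction in which the lids close, so that they are folded down from the first to the last, until every catch has clicked and all five are fully shut. Do not press hard on the thin lids or bend one back beyond upright, do not lift the strip or push it along the bench, and leave the other things alone.

Things in the scene. Friction and masses are not known exactly. Their poses are not given: they have to be found in the camera images.
- strip: strip of five small component compartments: white plastic row 175 x 36 mm plus a solid cap at each end, on a dark steel base plate 214 x 60 mm with rubber pad; about 0.95 kg, loose. Origin: centre of its underside, on the bench; x runs along the row from row_start to row_end, y across it, z up. Rim 30 mm high; closed lids and both caps form one flat face 32 mm above the underside. Each cap is flat for 9 mm, its outer edge rounded
- row_start (a point): point on the hinge line of the first lid (lid0), middle of the width, at the height of the closed lids' upper face, 32 mm above the underside; x = -85 mm, y = 0 in the strip's frame
- row_end (a point): other end of the row, just past the last lid (lid4), middle of the width, same height; x = +87.5 mm, y = 0 in the strip's frame. From row_start to row_end the lids follow at a pitch of 35 mm, each from its hinge to its free edge
- lid0 (a joint): angle of lid 0 (rad), counted from row_start: 0 closed and latched, pi/2 upright. Grey frame with clear pane, 34 mm wide, 29.5 mm from hinge to free edge, 2 mm thick, tab 2 mm past the edge. Hinge across the row at x = -85 mm in the strip's frame, 30 mm above the underside; from there the closed lid reaches towards row_end. The stiff hinge leaves the lid where it is let go
- lid0_lip (a point): middle of the free edge of lid 0, upper face; moves with the lid. On closing, the lid meets a spring catch about 5.5 mm (0.19 rad) before it is shut; a push of 1 to 3 N near this edge takes it over, and from about 1.8 mm (0.06 rad) the catch pulls it shut
- lid1 (a joint): angle of lid 1 (rad), counted from row_start: 0 closed and latched, pi/2 upright. Grey frame with clear pane, 34 mm wide, 29.5 mm from hinge to free edge, 2 mm thick, tab 2 mm past the edge. Hinge across the row at x = -50 mm in the strip's frame, 30 mm above the underside; from there the closed lid reaches towards row_end. The stiff hinge leaves the lid where it is let go
- lid1_lip (a point): middle of the free edge of lid 1, upper face; moves with the lid. On closing, the lid meets a spring catch about 5.5 mm (0.19 rad) before it is shut; a push of 1 to 3 N near this edge takes it over, and from about 1.8 mm (0.06 rad) the catch pulls it shut
- lid2 (a joint): angle of lid 2 (rad), counted from row_start: 0 closed and latched, pi/2 upright. Grey frame with clear pane, 34 mm wide, 29.5 mm from hinge to free edge, 2 mm thick, tab 2 mm past the edge. Hinge across the row at x = -15 mm in the strip's frame, 30 mm above the underside; from there the closed lid reaches towards row_end. The stiff hinge leaves the lid where it is let go
- lid2_lip (a point): middle of the free edge of lid 2, upper face; moves with the lid. On closing, the lid meets a spring catch about 5.5 mm (0.19 rad) before it is shut; a push of 1 to 3 N near this edge takes it over, and from about 1.8 mm (0.06 rad) the catch pulls it shut
- lid3 (a joint): angle of lid 3 (rad), counted from row_start: 0 closed and latched, pi/2 upright. Grey frame with clear pane, 34 mm wide, 29.5 mm from hinge to free edge, 2 mm thick, tab 2 mm past the edge. Hinge across the row at x = 20 mm in the strip's frame, 30 mm above the underside; from there the closed lid reaches towards row_end. The stiff hinge leaves the lid where it is let go
- lid3_lip (a point): middle of the free edge of lid 3, upper face; moves with the lid. On closing, the lid meets a spring catch about 5.5 mm (0.19 rad) before it is shut; a push of 1 to 3 N near this edge takes it over, and from about 1.8 mm (0.06 rad) the catch pulls it shut
- lid4 (a joint): angle of lid 4 (rad), counted from row_start: 0 closed and latched, pi/2 upright. Grey frame with clear pane, 34 mm wide, 29.5 mm from hinge to free edge, 2 mm thick, tab 2 mm past the edge. Hinge across the row at x = 55 mm in the strip's frame, 30 mm above the underside; from there the closed lid reaches towards row_end. The stiff hinge leaves the lid where it is let go
- lid4_lip (a point): middle of the free edge of lid 4, upper face; moves with the lid. On closing, the lid meets a spring catch about 5.5 mm (0.19 rad) before it is shut; a push of 1 to 3 N near this edge takes it over, and from about 1.8 mm (0.06 rad) the catch pulls it shut
- tweezers_b: bystander, loose on the bench, to be left alone: steel tweezers, 12 x 141 x 8 mm; origin at the centre of its underside
- phone_cell: bystander, loose on the bench, to be left alone: flat dark phone battery, 41 x 72 x 5 mm; origin at the centre of its underside
- eraser: bystander, loose on the bench, to be left alone: block eraser in a sleeve, 20 x 45 x 12 mm; origin at the centre of its underside
- wick_spool: bystander, loose on the bench, to be left alone: small flat spool, 39 x 56 x 11 mm; origin at the centre of its underside
- screw_dish: bystander, loose on the bench, to be left alone: round dish with screws, 72 mm across, 14 mm high; origin at the centre of its underside
- side_cutters: bystander, loose on the bench, to be left alone: side cutters, 43 x 126 x 12 mm; origin at the centre of its underside
- spudger_black: bystander, loose on the bench, to be left alone: thin black pry stick, 10 x 150 x 4 mm; origin at the centre of its underside
- phone_open: bystander, loose on the bench, to be left alone: opened phone lying on its back, 145 x 73 x 16 mm; origin at the centre of its underside

How it is judged:
By the outcome, as a careful person would: the job done as asked, in the order asked, and still so for the second after the job is handed in, with the robot touching nothing.
It also fails if it takes over 48 s, if anything falls off the work surface, if the arm or the gripper's body presses on something with over 40 N, if the wrist force passes 120 N, or if a joint passes its speed limit or range.

## Working session

There is one attempt and no reset: what is moved stays moved. The work goes in short steps, Python scripts to look and compute and a tool call to move; the robot and the scene stay as the last step left them, time stands still between calls to the robot, and variables do not carry over. Pictures are saved under pics/ and viewed, at most 10 in all, crops included, and the job is handed in when it is done.

Besides the shell and the picture viewer there is one more tool, called by a JSON object that holds its "method" and its "body", one argument or row to a line. move_arm: Moves the arm, as the interface text tells. Its arguments: {"type":"object","properties":{"increments":{"type":"array"}},"required":["increments"]}

```bash
mkdir -p pics
python3 - <<'E'
from rig import bot, viewer, nets
import cv2, numpy as np
for c in ("scene","side"):
    d=viewer.capture(c); cv2.imwrite(f"pics/{c}0.png",d["image"])
    print(c,d["K"],d["dist"],d["eye"],d["orientation"])
    for t in ["strip","row_start","row_end"]+[f"lid{i}_lip" for i in range(5)]:
        print(t,[(np.round(r["location"]).tolist(),round(r["conf"],2)) for r in nets.find_in(c,t)[:3]])
print(bot.read_state())
E
```

```text
scene [[472.75323282   0.         319.09764352]
 [  0.         472.75323282 239.67944283]
 [  0.           0.           1.        ]] [0.01676094 0.         0.         0.         0.        ] [-0.13177006  0.44807697  0.56508951] [[-0.50029285  0.48470875 -0.7174709 ]
 [-0.86569592 -0.29595935  0.40370612]
 [-0.01666233  0.82308292  0.56767674]]
strip [([273.0, 279.0], 0.61)]
row_start [([272.0, 278.0], 0.74)]
row_end [([270.0, 280.0], 0.82), ([376.0, 293.0], 0.46), ([242.0, 309.0], 0.36)]
lid0_lip [([259.0, 238.0], 0.65)]
lid1_lip []
lid2_lip []
lid3_lip [([280.0, 265.0], 0.54), ([260.0, 239.0], 0.31), ([290.0, 213.0], 0.29)]
lid4_lip [([279.0, 279.0], 0.71)]
side [[476.65065054   0.         327.3123485 ]
 [  0.         476.65065054 243.54394636]
 [  0.           0.           1.        ]] [-0.07648277  0.          0.          0.          0.        ] [0.26780493 0.82900922 0.38835064] [[-0.94242151  0.14044679 -0.30350683]
 [-0.33409841 -0.35514517  0.87306939]
 [ 0.01483081  0.92420052  0.3816195 ]]
strip [([314.0, 297.0], 0.81)]
row_start [([314.0, 294.0], 0.81), ([320.0, 278.0], 0.6
[... 445 characters left out ...]
45261385e-04,
        6.76905704e+01, -1.02261179e+01]), 'qvel': array([-0.099622  ,  0.05317197, -0.01037294,  0.01661535, -0.08061934,
       -0.02556288]), 'tau': array([ 6.93222737e-04, -4.39997470e+01, -1.76988709e+01,  6.34151464e-02,
        5.02588309e-02, -6.19468210e-06]), 'position': array([ 0.24674989, -0.57420491,  0.23358212]), 'tcp_rot': array([[ 9.18794000e-01,  3.94737362e-01,  1.64409427e-05],
       [ 3.94737362e-01, -9.18794000e-01, -2.48456635e-05],
       [ 5.29832783e-06,  2.93179009e-05, -1.00000000e+00]]), 'force': array([-0.21051387, -0.6490138 , -0.02347664]), 'moment': array([-0.01545563,  0.00929967,  0.02920238]), 'grasp_force': 0.0, 'opening': 0.99780599392129}
```

Run:
```python
import cv2
a=cv2.imread("pics/scene0.png")[170:350,180:420]; b=cv2.imread("pics/side0.png")[220:370,220:420]
cv2.imwrite("pics/sc_c.png",cv2.resize(a,(800,600),interpolation=2)); cv2.imwrite("pics/si_c.png",cv2.resize(b,(800,600),interpolation=2))
```

```text
(no output)
```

View pics/sc_c.png

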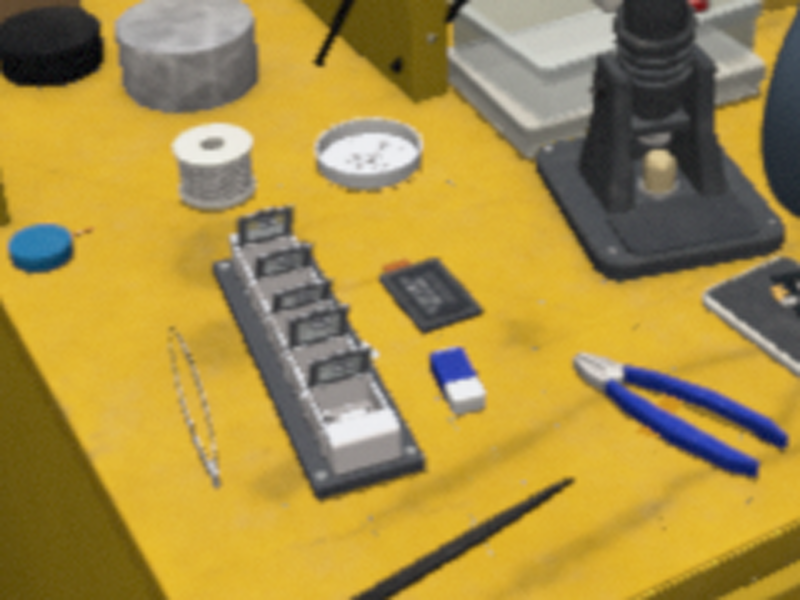

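View pics/si_c.png

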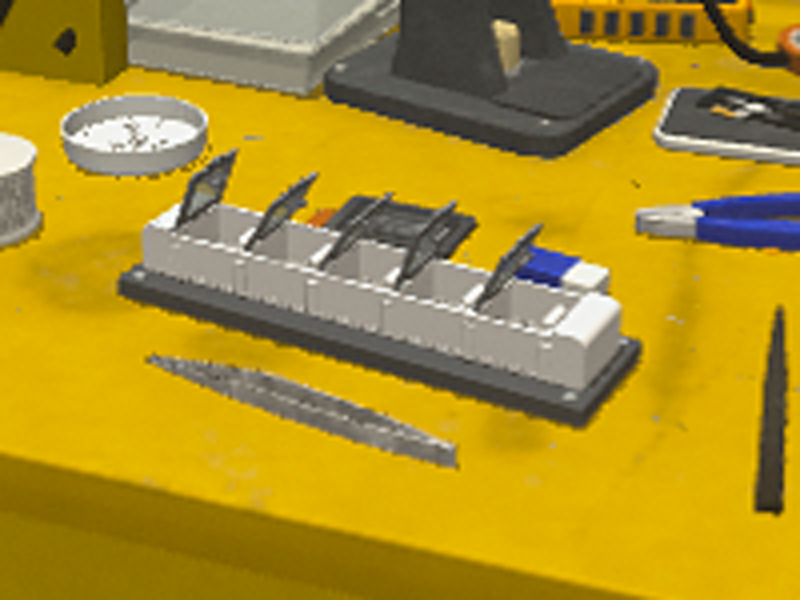

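View pics/scene0.png

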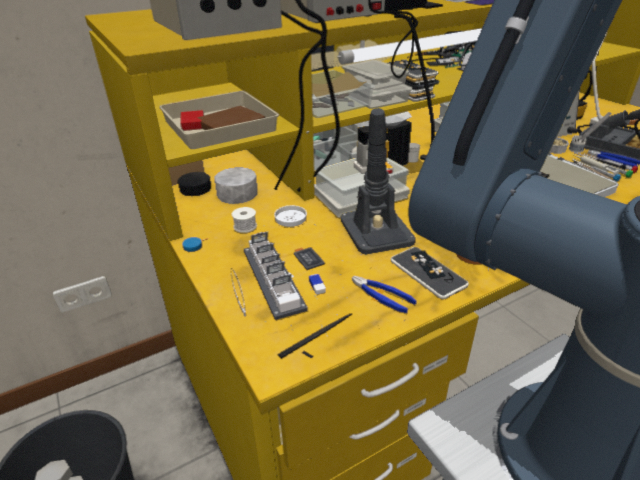

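The strip runs away from the robot. All five lids are hinged on their far side and lean towards the near end, so row_start is the far end (side crop (165,225)) and row_end is the near cap (590,310). Next I fit the strip pose from these corners.

```bash
cat > h.py <<'E'
import numpy as np, cv2
def proj(d,P):
    R=np.array(d["orientation"])@np.diag([1,-1,-1]); 
    rv=cv2.Rodrigues(R.T)[0]; return cv2.projectPoints(np.atleast_2d(P).astype(float),rv,-R.T@np.array(d["eye"]),d["K"],np.array(d["dist"]))[0][:,0]
def ray(d,uv,z):
    n=cv2.undistortPoints(np.array([[uv]],float),d["K"],np.array(d["dist"]))[0,0]
    v=np.array(d["orientation"])@np.array([n[0],-n[1],-1]); e=np.array(d["eye"]); return e+v*(z-e[2])/v[2]
def S(p,P):
    P=np.atleast_2d(P)/1000.; c,s=np.cos(p[2]),np.sin(p[2])
    return np.c_[p[0]+c*P[:,0]-s*P[:,1],p[1]+s*P[:,0]+c*P[:,1],P[:,2]]
E
python3 - <<'E'
from rig import viewer
import numpy as np
from h import *
from scipy.optimize import least_squares
sc,si=viewer.capture("scene"),viewer.capture("side")
f=lambda L:[(180+u*.3,170+v*.3) for u,v in L]
g=lambda L:[(220+u/4,220+v/4) for u,v in L]
A=f([(320,495),(424,467),(213,265)]); PA=[(107,-30,1),(107,30,1),(-107,-30,5)]
B=g([(120,290),(587,427),(640,345)]); PB=[(-107,-30,1),(107,-30,1),(107,30,5)]
B+=g([(240,247),(308,284),(383,302),(465,323),(540,345)]); PB+=[(-52.5+35*i,-18,30) for i in range(4)]+[(87.5,-18,30)]
A+=[];
r=lambda p:np.r_[(proj(sc,S(p,PA))-A).ravel(),(proj(si,S(p,PB))-B).ravel()]
s=least_squares(r,[.6,.25,np.pi],loss="soft_l1"); p=s.x
print(p[:2],np.degrees(p[2])); print(np.round(r(p).reshape(-1,2),1))
# lid angle overlays
for c,d,o,k in(("sc",sc,(180,170),1/.3),("si",si,(220,220),4)):
    im=d["image"][o[1]:o[1]+int(600/k),o[0]:o[0]+int(800/k)]; im=cv2.resize(im,(800,600),interpolation=2)
    for i in range(5):
        for a,col in((60,(0,0,255)),(75,(255,0,255))):
            t=np.radians(a); x=-85+35*i
            q=[(x+L*np.cos(t),y,30+L*np.sin(t)) for L,y in((0,-17),(29.5,-17),(29.5,17),(0,17))]
            cv2.polylines(im,[np.int32((proj(d,S(p,q))-o)*k)],True,col,1)
    for q in([(-107,-30,0),(107,-30,0),(107,30,0),(-107,30,0)],[(-87.5,-18,30),(87.5,-18,30),(87.5,18,30),(-87.5,18,30)]):
        cv2.polylines(im,[np.int32((proj(d,S(p,q))-o)*k)],True,(0,255,0),1)
    cv2.imwrite(f"pics/{c}_o.png",im)
print("stand",[ray(sc,q,0).round(3) for q in f([(600,270),(540,145),(780,240)])], "grey blk/spool",[ray(sc,q,0).round(3) for q in f([(185,110),(215,205)])])
print("ends",S(p,[(-85,0,32),(87.5,0,32)]))
E
```

```text
[0.51561921 0.18517788] 171.23876211812495
[[-1.9  1.2]
 [ 0.2  0.3]
 [-0.3 -0.1]
 [-0.8  0.4]
 [-2.3  0. ]
 [-0.1  0.7]
 [-0.5  0.5]
 [ 0.7 -3.8]
 [ 0.9 -3.2]
 [ 0.1 -3. ]
 [ 1.8 -3. ]]
stand [array([ 0.504, -0.004,  0.   ]), array([ 0.646, -0.051,  0.   ]), array([ 0.472, -0.118,  0.   ])] grey blk/spool [array([0.82 , 0.139, 0.   ]), array([0.694, 0.169, 0.   ])]
ends [[0.5996274  0.17223091 0.032     ]
 [0.42914019 0.19850564 0.032     ]]
```

View pics/si_o.png

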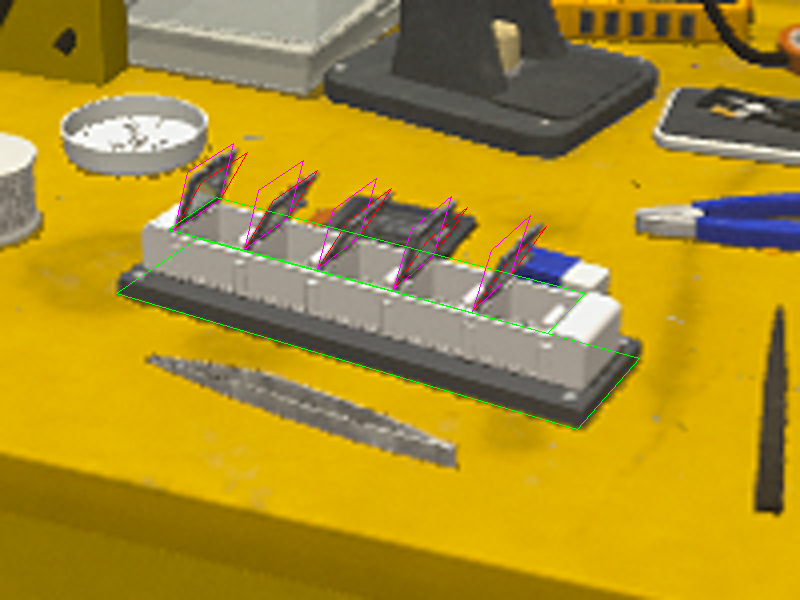

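View pics/sc_o.png

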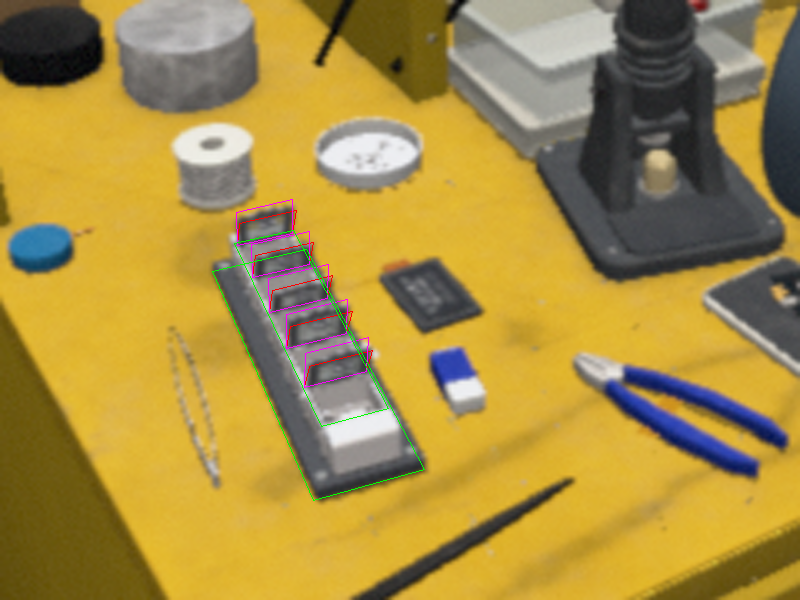

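{"method": "move_arm", "body": {
  "increments": [
    [0.8,-0.853,-0.4,0,0,0.178,0],
    [0.8,-0.853,-0.4,0,0,0.178,0],
    [0.8,-0.853,-0.4,0,0,0.178,0],
    [0.8,-0.853,-0.4,0,0,0.178,0],
    [0.8,-0.853,-0.4,0,0,0.178,0],
    [0.8,-0.853,-0.4,0,0,0.178,0],
    [0.8,-0.853,-0.4,0,0,0.178,0],
    [0.8,-0.853,-0.4,0,0,0.178,0],
    [0.8,-0.853,-0.4,0,0,0.178,0],
    [0.8,-0.853,-0.4,0,0,0.178,0]
  ]
}}

```text
time_s: 1.83
position: [0.3678, -0.2393, 0.3561]
tcp_rot: [[0.989, -0.147, 0.004], [-0.147, -0.989, -0.0], [0.004, -0.0, -1.0]]
force: [-0.7, 0.1, 0.3]
opening: 0.323
grasp_force: 0.0
```

{"method": "move_arm", "body": {
  "increments": [
    [-0.04,-0.97,0,0,0,0,0],
    [-0.04,-0.97,0,0,0,0,0],
    [-0.04,-0.97,0,0,0,0,0],
    [-0.04,-0.97,0,0,0,0,0],
    [-0.04,-0.97,0,0,0,0,0],
    [-0.04,-0.97,0,0,0,0,0],
    [-0.04,-0.97,0,0,0,0,0],
    [-0.04,-0.97,0,0,0,0,0]
  ]
}}

```text
time_s: 2.5
position: [0.3983, 0.0515, 0.3536]
tcp_rot: [[0.99, -0.143, 0.0], [-0.143, -0.99, 0.004], [-0.0, -0.004, -1.0]]
force: [-0.0, -0.4, 0.2]
opening: 0.004
grasp_force: 0.0
```

{"method": "move_arm", "body": {
  "increments": [
    [0.27,-0.49,0.14,0,0,0,0],
    [0.27,-0.49,0.14,0,0,0,0],
    [0.27,-0.49,0.14,0,0,0,0],
    [0.27,-0.49,0.14,0,0,0,0],
    [0.27,-0.49,0.14,0,0,0,0],
    [0.27,-0.49,0.14,0,0,0,0],
    [0.27,-0.49,0.14,0,0,0,0]
  ]
}}

```text
time_s: 3.08
position: [0.501, 0.177, 0.3109]
tcp_rot: [[0.988, -0.153, -0.002], [-0.153, -0.988, -0.001], [-0.002, 0.001, -1.0]]
force: [-0.5, -0.5, 0.4]
opening: 0.004
grasp_force: 0.0
```

Run:
```python
from rig import viewer,bot
from h import *
d=viewer.capture("wrist"); im=d["image"].copy(); cv2.imwrite("pics/w0r.png",im)
import json; json.dump({k:np.array(d[k]).tolist() for k in("K","dist","eye","orientation")},open("w0.json","w"))
p=[.51562,.18518,np.radians(171.24)]
for q in([(-107,-30,3),(107,-30,3),(107,30,3),(-107,30,3)],[(-87.5,-18,30),(87.5,-18,30),(87.5,18,30),(-87.5,18,30)]):
    cv2.polylines(im,[np.int32(proj(d,S(p,q)))],True,(0,255,0),1)
cv2.imwrite("pics/w0.png",im); s=bot.read_state(); print(s["position"],s["force"],d["eye"])
```

```text
[0.50075194 0.17660904 0.31144857] [-0.18735515 -1.26977657  0.16585137] [0.56719884 0.16698949 0.46255912]
```

View pics/w0.png

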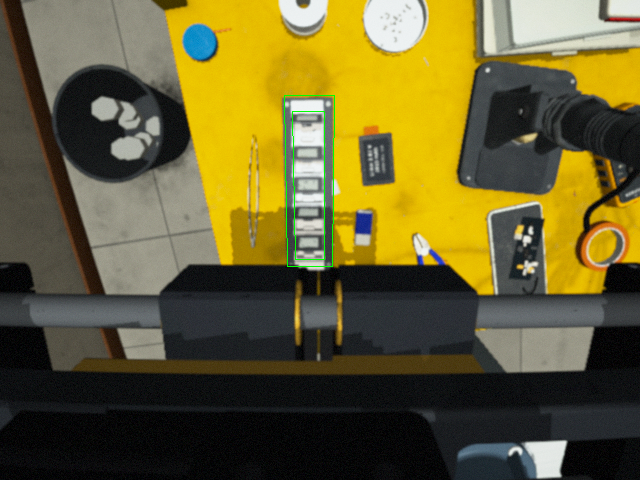

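{"method": "move_arm", "body": {
  "increments": [
    [0.13,-0.036,0.05,0,0,0,0],
    [0.25,-0.036,0.1,0,0,0,0],
    [0.367,-0.036,0.2,0,0,0,0],
    [0.367,-0.036,0.3,0,0,0,0],
    [0.367,-0.036,0.43,0,0,0,0],
    [0.367,-0.036,0.56,0,0,0,0],
    [0.367,-0.036,0.68,0,0,0,0],
    [0.367,-0.036,0.75,0,0,0,0],
    [0.367,-0.036,0.787,0,0,0,0],
    [0.367,-0.036,0.787,0,0,0,0]
  ]
}}

```text
time_s: 3.97
position: [0.61, 0.1699, 0.0738]
tcp_rot: [[0.988, -0.155, -0.005], [-0.155, -0.988, -0.001], [-0.005, 0.001, -1.0]]
force: [0.3, -0.4, -1.3]
opening: 0.007
grasp_force: 0.0
```

```bash
cat > st.py <<'E'
from rig import bot,viewer
from h import *
import sys
P=[.51562,.18518,np.radians(171.24)]
s=bot.read_state(); c,n=np.cos(P[2]),np.sin(P[2]); d=1000*(s["position"][:2]-P[:2])
R=s["tcp_rot"]; print("t",s["time_s"],"strip xyz",np.round([c*d[0]+n*d[1],-n*d[0]+c*d[1],1000*s["position"][2]],1),"yaw",np.degrees(np.arctan2(R[1,0],R[0,0])).round(2),"tilt",R[:2,2].round(4),"F",s["force"].round(2))
if len(sys.argv)>1:
    im=viewer.capture("side")["image"][220:370,220:420]; cv2.imwrite(f"pics/{sys.argv[1]}.png",cv2.resize(im,(800,600),interpolation=2))
E
python3 st.py a0
```

```text
t 3.9667 strip xyz [-95.6   0.7  73.8] yaw -8.9 tilt [-0.0048 -0.0007] F [ 0.3  -0.36 -1.33]
```

View pics/a0.png

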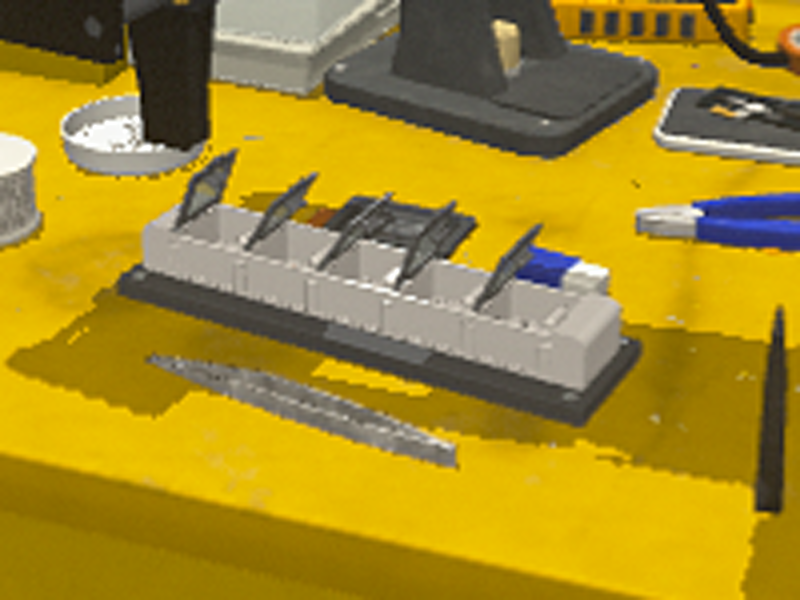

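{"method": "move_arm", "body": {
  "increments": [
    [-0.012,-0.002,0.023,0,0,0,0],
    [-0.027,-0.002,0.026,0,0,0,0],
    [-0.041,-0.002,0.031,0,0,0,0],
    [-0.054,-0.002,0.039,0,0,0,0],
    [-0.066,-0.002,0.049,0,0,0,0],
    [-0.075,-0.002,0.06,0,0,0,0],
    [-0.083,-0.002,0.074,0,0,0,0],
    [-0.087,-0.002,0.085,0,0,0,0],
    [-0.087,-0.002,0.085,0,0,0,0]
  ]
}}

```text
time_s: 4.77
position: [0.5851, 0.1765, 0.0489]
tcp_rot: [[0.988, -0.153, -0.002], [-0.153, -0.988, -0.0], [-0.002, 0.001, -1.0]]
force: [-0.3, -0.4, -0.4]
opening: 0.001
grasp_force: 0.0
```

```bash
python3 st.py a1
```

```text
t 4.7667 strip xyz [-70.   -2.   48.9] yaw -8.78 tilt [-0.0021 -0.0002] F [-0.27 -0.36 -0.42]
```

View pics/a1.png

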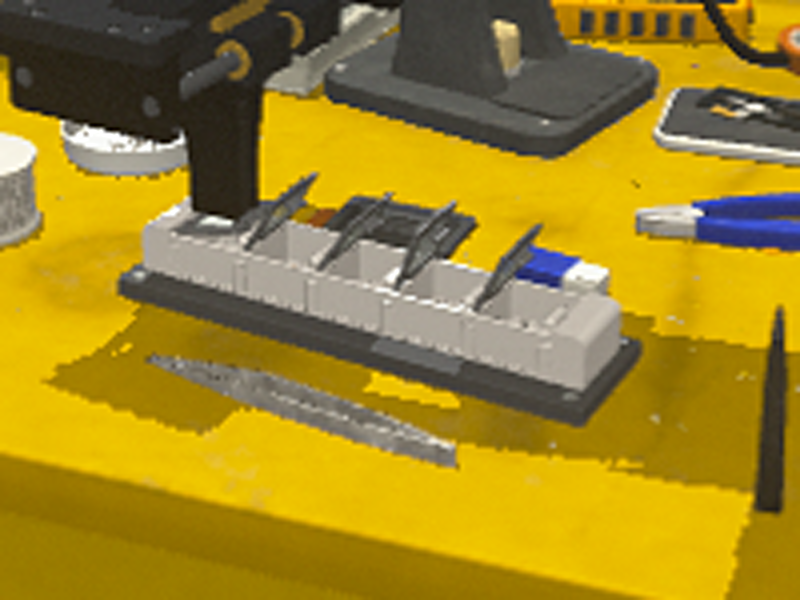

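{"method": "move_arm", "body": {
  "increments": [
    [-0.004,0.005,0.007,0,0,0,0],
    [-0.004,0.005,0.013,0,0,0,0],
    [-0.004,0.005,0.018,0,0,0,0],
    [-0.004,0.005,0.02,0,0,0,0],
    [-0.004,0.005,0.02,0,0,0,0]
  ]
}}

```text
time_s: 5.23
position: [0.5846, 0.175, 0.0437]
tcp_rot: [[0.988, -0.153, -0.0], [-0.153, -0.988, -0.0], [-0.0, 0.0, -1.0]]
force: [0.7, 0.4, 0.2]
opening: 0.004
grasp_force: 0.0
```

```bash
python3 st.py a2
```

```text
t 5.2333 strip xyz [-69.7  -0.4  43.7] yaw -8.78 tilt [-0.0004 -0.0002] F [0.69 0.39 0.19]
```

{"method": "move_arm", "body": {
  "increments": [
    [0,0,0.002,0,0,0,0],
    [0,0,0.002,0,0,0,0],
    [0,0,-0.041,0,0,0,0],
    [-0.007,0,-0.081,0,0,0,0],
    [-0.042,0,-0.078,0,0,0,0],
    [-0.057,0,-0.075,0,0,0,0],
    [-0.072,0,-0.069,0,0,0,0],
    [-0.085,0,-0.062,0,0,0,0],
    [-0.096,0,-0.052,0,0,0,0],
    [-0.106,0,-0.04,0,0,0,0]
  ]
}}

```text
time_s: 6.12
position: [0.553, 0.18, 0.0557]
tcp_rot: [[0.988, -0.153, 0.0], [-0.153, -0.988, -0.0], [0.0, -0.0, -1.0]]
force: [-0.3, 1.2, -0.6]
opening: 0.006
grasp_force: 0.1
```

```bash
python3 st.py a3
```

```text
t 6.1167 strip xyz [-37.7  -0.6  55.7] yaw -8.78 tilt [ 0. -0.] F [-0.35  1.21 -0.63]
```

View pics/a3.png

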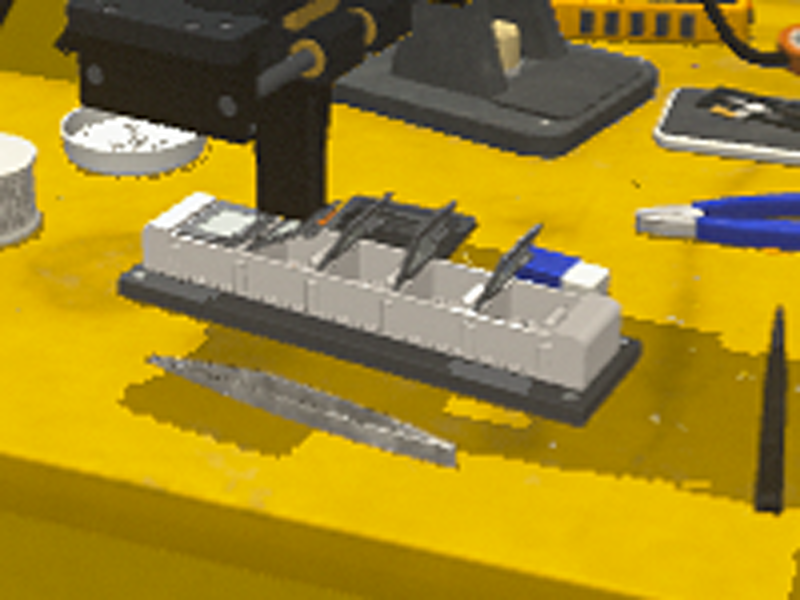

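{"method": "move_arm", "body": {
  "increments": [
    [-0.006,0.002,0.014,0,0,0,0],
    [-0.011,0.002,0.024,0,0,0,0],
    [-0.012,0.002,0.033,0,0,0,0],
    [-0.012,0.002,0.039,0,0,0,0],
    [-0.012,0.002,0.0425,0,0,0,0],
    [-0.012,0.002,0.0425,0,0,0,0],
    [-0.012,0.002,0.0425,0,0,0,0]
  ]
}}

```text
time_s: 6.75
position: [0.5493, 0.1799, 0.0434]
tcp_rot: [[0.988, -0.153, -0.001], [-0.153, -0.988, -0.0], [-0.001, 0.0, -1.0]]
force: [-1.5, -0.1, 5.1]
opening: 0.006
grasp_force: 2.1
```

```bash
python3 st.py
```

```text
t 6.75 strip xyz [-34.1   0.1  43.4] yaw -8.79 tilt [-0.0008 -0.0001] F [-1.53 -0.1   5.14]
```

{"method": "move_arm", "body": {
  "increments": [
    [0,0,-0.042,0,0,0,0],
    [-0.007,0,-0.082,0,0,0,0],
    [-0.04,0,-0.079,0,0,0,0],
    [-0.055,0,-0.076,0,0,0,0],
    [-0.07,0,-0.07,0,0,0,0],
    [-0.083,0,-0.063,0,0,0,0],
    [-0.094,0,-0.053,0,0,0,0],
    [-0.104,0,-0.041,0,0,0,0],
    [-0.111,0,-0.027,0,0,0,0],
    [-0.115,0,-0.017,0,0,0,0]
  ]
}}

```text
time_s: 7.58
position: [0.5149, 0.1852, 0.0475]
tcp_rot: [[0.988, -0.153, -0.001], [-0.153, -0.988, -0.0], [-0.001, 0.0, -1.0]]
force: [0.2, -0.4, 4.7]
opening: 0.008
grasp_force: 2.3
```

```bash
python3 st.py
```

```text
t 7.5833 strip xyz [ 0.7  0.1 47.5] yaw -8.79 tilt [-0.001  -0.0001] F [ 0.25 -0.37  4.65]
```

{"method": "move_arm", "body": {
  "increments": [
    [0,0,0.006,0,0,0,0],
    [0,0,0.01,0,0,0,0],
    [0,0,0.013,0,0,0,0],
    [0,0,0.013,0,0,0,0]
  ]
}}

```text
time_s: 7.92
position: [0.5157, 0.1851, 0.0441]
tcp_rot: [[0.988, -0.153, 0.0], [-0.153, -0.988, -0.0], [0.0, -0.0, -1.0]]
force: [0.4, 0.3, -0.3]
opening: 0.009
grasp_force: 0.0
```

```bash
python3 st.py
```

```text
t 7.9167 strip xyz [-0.1  0.  44.1] yaw -8.79 tilt [ 0.0002 -0.    ] F [ 0.39  0.31 -0.28]
```

{"method": "move_arm", "body": {
  "increments": [
    [0,0,0.0015,0,0,0,0],
    [0,0,-0.04,0,0,0,0],
    [-0.007,0,-0.08,0,0,0,0],
    [-0.044,0,-0.076,0,0,0,0],
    [-0.059,0,-0.073,0,0,0,0],
    [-0.073,0,-0.068,0,0,0,0],
    [-0.086,0,-0.06,0,0,0,0],
    [-0.097,0,-0.05,0,0,0,0],
    [-0.107,0,-0.039,0,0,0,0],
    [-0.114,0,-0.025,0,0,0,0]
  ]
}}

```text
time_s: 8.75
position: [0.4814, 0.1905, 0.0515]
tcp_rot: [[0.988, -0.153, -0.0], [-0.153, -0.988, -0.0], [-0.0, 0.0, -1.0]]
force: [0.8, 1.2, 0.4]
opening: 0.005
grasp_force: 0.1
```

```bash
python3 st.py
```

```text
t 8.75 strip xyz [34.6 -0.  51.5] yaw -8.79 tilt [-0.0002 -0.    ] F [0.79 1.18 0.4 ]
```

{"method": "move_arm", "body": {
  "increments": [
    [-0.003,0,0.01,0,0,0,0],
    [-0.003,0,0.018,0,0,0,0],
    [-0.003,0,0.024,0,0,0,0],
    [-0.003,0,0.0265,0,0,0,0],
    [-0.003,0,0.0265,0,0,0,0]
  ]
}}

```text
time_s: 9.17
position: [0.4811, 0.1905, 0.0437]
tcp_rot: [[0.988, -0.153, 0.0], [-0.153, -0.988, -0.0], [0.0, 0.0, -1.0]]
force: [-0.8, -0.7, 0.2]
opening: 0.006
grasp_force: 0.0
```

```bash
python3 st.py
```

```text
t 9.1667 strip xyz [34.9  0.  43.7] yaw -8.79 tilt [ 0.0002 -0.    ] F [-0.84 -0.7   0.22]
```

{"method": "move_arm", "body": {
  "increments": [
    [0,0,-0.041,0,0,0,0],
    [-0.007,0,-0.081,0,0,0,0],
    [-0.044,0,-0.078,0,0,0,0],
    [-0.059,0,-0.075,0,0,0,0],
    [-0.073,0,-0.069,0,0,0,0],
    [-0.086,0,-0.062,0,0,0,0],
    [-0.097,0,-0.052,0,0,0,0],
    [-0.107,0,-0.04,0,0,0,0],
    [-0.114,0,-0.026,0,0,0,0],
    [-0.118,0,-0.017,0,0,0,0]
  ]
}}

```text
time_s: 10.0
position: [0.4452, 0.1959, 0.0482]
tcp_rot: [[0.988, -0.153, -0.001], [-0.153, -0.988, -0.0], [-0.001, 0.0, -1.0]]
force: [-0.0, -0.2, 0.3]
opening: 0.007
grasp_force: 0.1
```

```bash
python3 st.py
```

```text
t 10.0 strip xyz [71.2  0.1 48.2] yaw -8.78 tilt [-0.0012 -0.0002] F [-0.02 -0.15  0.3 ]
```

{"method": "move_arm", "body": {
  "increments": [
    [0,0,0.006,0,0,0,0],
    [0,0,0.012,0,0,0,0],
    [0,0,0.0155,0,0,0,0],
    [0,0,0.0155,0,0,0,0]
  ]
}}

```text
time_s: 10.33
position: [0.4461, 0.1959, 0.0441]
tcp_rot: [[0.988, -0.153, 0.0], [-0.153, -0.988, 0.0], [0.0, -0.0, -1.0]]
force: [-0.5, -0.4, -0.1]
opening: 0.005
grasp_force: 0.0
```

```bash
python3 st.py
```

```text
t 10.3333 strip xyz [70.3 -0.  44.1] yaw -8.79 tilt [0.0003 0.    ] F [-0.46 -0.37 -0.08]
```

{"method": "move_arm", "body": {
  "increments": [
    [0,0,0.002,0,0,0,0],
    [0,0,0.002,0,0,0,0],
    [0,0,-0.1,0,0,0,0],
    [0,0,-0.23,0,0,0,0],
    [0,0,-0.36,0,0,0,0],
    [0,0,-0.49,0,0,0,0],
    [0,0,-0.62,0,0,0,0],
    [0,0,-0.7,0,0,0,0],
    [0,0,-0.7,0,0,0,0]
  ]
}}

```text
time_s: 11.08
position: [0.4495, 0.1967, 0.2603]
tcp_rot: [[0.988, -0.153, 0.013], [-0.153, -0.988, 0.002], [0.013, -0.004, -1.0]]
force: [0.3, -0.2, 0.1]
opening: 0.004
grasp_force: 0.0
```

Run:
```python
from rig import viewer
from h import *
d=viewer.capture("side"); im=cv2.resize(d["image"][230:340,230:400],(800,520),interpolation=2)
p=[.51562,.18518,np.radians(171.24)]
cv2.polylines(im,[np.int32((proj(d,S(p,[(-107,-30,0),(107,-30,0),(107,30,0),(-107,30,0)]))-(230,230))*800/170)],True,(0,255,0),1)
cv2.imwrite("pics/fin.png",im)
```

```text
(no output)
```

View pics/fin.png

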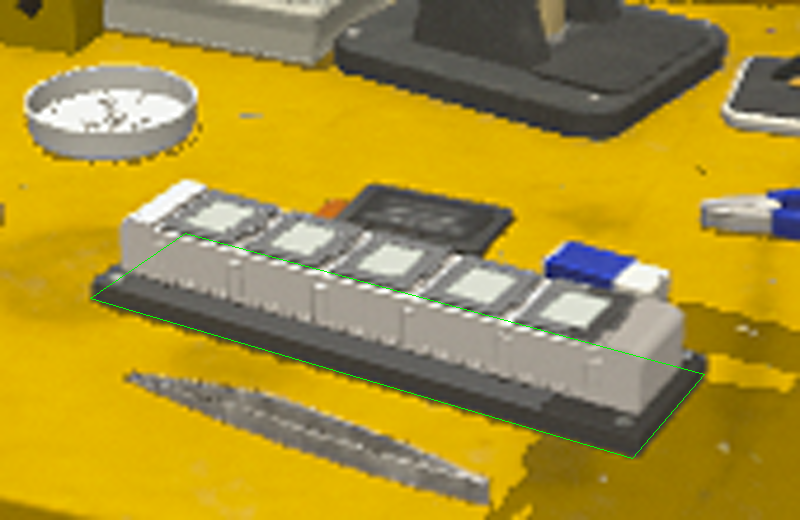

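All five panes lie flush with the caps, from (220,215) to (570,310), and the strip hasn't moved from its original outline.

```bash
python3 -c "
from rig import workorder; print(workorder.hand_in())"
```

```text
the job is handed in; nothing more can be done
None
```

All five lids were folded down in order from row_start to row_end and look fully shut in the final side picture, the strip has not visibly moved, contact readings stayed around 5 N, and the job was handed in about 11 s into the 48 s limit.

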